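# Uncover the drying box and point out the round painted piece

## Task

The painted glass in the drying box is not fired yet, and its paint smears at a touch. Pushing with the fingertips only, turn the wooden button at the end of the box aside and slide the dust cover fully open, then point from close above at the middle of the round piece, to show that it goes into the kiln next, and hold there for two seconds. Touch none of the glass, leave the brushes and the cutter around the box where they lie, and finish while still pointing.

Things in the scene. Friction and masses are not known exactly. Their poses are not given: they have to be found in the camera images.
- drying_box: Fixed low wooden box, 172 x 172 mm, 52 mm high, walls 12 mm (end wall at its -y only 41 mm high: the cover slides out over it). Origin: centre of its underside; z up; y along the cover's grooves. The cover opens to -y, roughly to the robot's right (box turned up to 20 degrees). Felt floor 10 mm up; 16 mm partitions make 2 x 2 compartments, centred 38 mm off in x and y, one piece in each.
- cover (a joint): Travel of the plywood dust cover, m: 0 shut, 0.150 fully open at its stop. It slides toward the box's -y, needs 2 to 3 N, stays where it is left and cannot be lifted out. 6 mm thick, upper face 48 mm above the work surface. The upright button blocks it.
- cover_strip (a point): Middle of the upright face of the cover's wooden finger strip, 55 mm above the work surface. The strip is 110 mm long, along the box's x. This face looks to the box's +y, rises 14 mm above the cover, and is where a fingertip pushes the cover open, toward the box's -y; the other side slopes.
- turn_button (a joint): Angle of the turn-button, rad: 0 upright, blocking the cover; +1.57 or -1.57 level, clear below the cover (clear from about 1.4 on). Positive leans its upper end to the box's +x. Stops at 1.62 either way, takes under 1 N at its end, stays where it is put; starts within 0.25 of upright.
- button_end (a point): Upper end of the turn-button, a wooden bar 14 mm wide (along the box's x when upright) and 12 mm thick, on one screw outside the box's -y end wall, 3 mm clear of it. This end is 40 mm from the screw; upright it stands 67 mm above the work surface, 19 mm above the cover. The bar's other end is 10 mm past the screw.
- button_pivot (a point): Centre of the button's brass screw, at the middle of the bar's thickness: 95 mm from the box's centre toward its -y, 27 mm above the work surface. The button turns about the box's y axis here.
- round_piece: The piece to point at: a flat disc of clear glass, 58 mm across, 5 mm thick, with a brown painted ring and rosette; loose in one of the four compartments (any of them), under the cover at the start. Origin: centre of its underside, 10 mm above the work surface; z up. Like the other pieces it must not be touched.
- square_piece: Square of the same glass, same paint, 52 x 52 x 5 mm, in another compartment. Origin: centre of its underside.
- oblong_piece: Oblong of the same glass, same paint, 30 x 58 x 5 mm, in another compartment. Origin: centre of its underside.
- three_sided_piece: Three-sided piece of the same glass, same paint, sides of 55 mm, 5 mm thick, in another compartment, turned any way. Origin: below its middle, at its underside.
- stippler: Stippling brush, 138 mm long, lying on the right; bystander.
- liner_long_1: Thin black brush, 247 mm long, lying at the front right; bystander.
- liner_long_2: Thinner black brush, 220 mm long, lying at the front right; bystander.
- glass_cutter: Glass cutter with a wooden shaft, 129 mm long, lying at the front left; bystander.

How it is judged (in metres and radians):
On the way, in this order (a step that is already met when the one before it is completed fails the run):
1. the turn-button is turned aside, clear of the cover ((value of joint turn_button above 1.3 rad or value of joint turn_button below -1.3 rad)), for 0.1 s.
2. the dust cover is pushed fully open (value of joint cover above 0.142 m), for 0.2 s.
3. the fingertips point at the round piece from close above, steadily (horizontal distance between the grasp point and round_piece below 0.022 m and z of the grasp point in the frame of round_piece between 0.015 and 0.1 m), for 1.5 s.
At the end, for the whole second after the job is handed in: The button lies aside (more than 1.3 rad from upright), the cover is open to within 8 mm of its stop, the grasp point (a little behind the fingertips) stays within 22 mm horizontally of the round piece's centre and less than 100 mm above it, and every painted piece lies within 12 mm of where it was (all of step 3 and (value of joint turn_button above 1.3 rad or value of joint turn_button below -1.3 rad) and value of joint cover above 0.142 m and distance of each of round_piece, square_piece, oblong_piece, three_sided_piece from where it was at the start of the episode below 0.012 m); the robot touches nothing.
It fails at once if a painted piece is touched by the robot (contact force between any of the fingers, the arm and round_piece above 0.2 N or contact force between any of the fingers, the arm and square_piece above 0.2 N or contact force between any of the fingers, the arm and oblong_piece above 0.2 N or contact force between any of the fingers, the arm and three_sided_piece above 0.2 N).
It fails at once if a painted piece is shifted or lifted (distance of any of round_piece, square_piece, oblong_piece, three_sided_piece from where it was at the start of the episode above 0.015 m).
It fails at once if a tool lying round the box is shifted (distance of any of stippler, liner_long_1, liner_long_2, glass_cutter from where it was at the start of the episode above 0.03 m).
It also fails if it takes over 51 s, if anything falls off the work surface, if the arm or the gripper's body presses on something with over 40 N, if the wrist force passes 120 N, or if a joint passes its speed limit or range.

## Robot

A 6-joint arm with a two-finger parallel gripper is mounted at the origin on a cart in front of the work surface, level with it; the furniture and walls round the work are solid. World frame = base frame: x ahead of the robot, y to its left, z up, the work surface at z = 0. Lengths are in mm, angles in rad, forces in N, time in s.
With the tool pointing down it reaches from about 325 to 850 mm from the base axis. Payload 4.4 kg.
Tool frame: the origin (TCP) lies at the very end of the fingers, on their centre line; the grasp point (between the pads) lies robot.hold_point_z behind it (robot.hold_point_z is the distance from the TCP to the grasp point, in mm); z points along the fingers, y is the direction in which the jaws open and shut (so a half turn about z gives the same grasp; the last joint's range is limited). The gripper opens to 94 mm and grips with 3 to 60 N. Pads are 16 mm wide; open, the fingers measure 119 mm over their backs; the gripper's body (75 mm by 177 mm) begins 78 mm behind the grasp point.
Start: joints at [1.048, 0.207, 1.542, -0, 1.393, -0.15], TCP at [208.903, 535.711, 205.447] pointing down, gripper open.
Joint ranges: [-2.73, 2.73], [-0.86, 2.22], [0.23, 2.46], [-1.11, 4.25], [0.08, 2.63], [-2.82, 2.82]. Speed limits (rad/s): [2.79, 2.79, 3.14, 3.14, 3.14, 3.14].

## Interface

Orientations are given as a rotation vector (axis times angle).
In Python, from workcell import robot gives the robot as it stands. The module is installed in compiled form; this text tells all that it offers. Calls block until the motion is done:
- robot.goto(position, orientation): joint-space move of the TCP to a pose.
- robot.servo_line(position, rate=150, ori=None, f_stop=None): straight line of the TCP; ori=None keeps the orientation; rate is the mean speed in mm/s. With f_stop (N) it stops when the force on the tool has changed by that much, and returns True; else False.
- robot.goto_joints(angles): joint-space move.
- robot.set_gripper(opening, force=None): opening from 0.0 (shut) to 1.0 (fully open); force is the grip in N (None keeps the last); returns when the fingers have stopped.
- robot.pause(seconds).
- robot.ik(position, orientation): joint angles nearest the present ones, or None.
- robot.sense(): the state.
- robot.grab_frame(name): name is "scene" or "top" or "wrist"; returns the picture (480x640x3 uint8, red, green, blue); there is no depth.
- robot.calibration(name): a dict with "vertical_fov" (degrees; the focal length in pixels is half the picture's height over the tangent of half this angle, whatever the lens; pixels are square), "cx", "cy" (the principal point, pixels), "k1" (the pictures are not rectified: a ray, as slopes to the right and down, at radius r is drawn at 1 + k1 r^2 times it, then the intrinsics apply), "xyz" and "rotation" of the camera in the world. Camera axes: x right, y down, z forward; pixel columns grow to the right and rows downward; lengths in mm; the calibration is good to about 2 mm. A picture is of the moment at which its call begins: read the wrist's pose just before it. calibration takes no time and is no camera call; for the wrist camera it gives the pose at the moment of the call.
A pose or a line that the arm cannot do raises robot.MotionError and nothing moves.
- robot.sign_off(): hands the job in, once; it reports no verdict.
The state is a dict: "time_s": time; "joint_positions": joint angles; "qvel": joint speeds; "joint_efforts": joint torques, N m; "tcp_pos": TCP position; "eef_rot": TCP orientation; "ft_force": force on the tool from outside, world axes, zero at the start; "moment": the same for the moment, N m; "finger_gap": opening from 0.0 (shut) to 1.0 (fully open).
Only numpy, scipy, OpenCV 4.12 (cv2) and the standard library are available. Lean on these libraries where they do the work, as an engineer would, in place of code of your own. Each camera call takes 0.05 s, during which the arm holds its last target.

## Working session

There is one attempt and no reset: what is moved stays moved. The work goes in short steps, each a Python script; the robot and the scene stay as the last script left them, time stands still between calls to the robot, and variables do not carry over. Pictures are saved under pics/ and viewed, and the job is handed in when it is done.

```bash
mkdir -p pics; python3 - <<'E'
from workcell import robot
import cv2
s=robot.sense();print(s["time_s"],s["tcp_pos"],s["eef_rot"],s["finger_gap"],robot.hold_point_z)
for n in("scene","top","wrist"):
    print(n,robot.calibration(n))
    cv2.imwrite(f"pics/{n}0.png",robot.grab_frame(n)[:,:,::-1])
E
```

```text
0.0 [208.49645488 535.01935163 204.31469483] [-0.58046703 -3.08676636  0.00326006] 1.002060114133439 18.8
scene {'vertical_fov': 43.51766305155162, 'cx': 319.81811493726207, 'cy': 230.15594378233342, 'k1': -0.17169545067079478, 'xyz': array([-385.60788442, -618.59469268, 1194.10366957]), 'rotation': array([-2.15874931,  1.11356296, -0.46363535])}
top {'vertical_fov': 56.84949923498397, 'cx': 314.40399660003504, 'cy': 238.62799044117747, 'k1': -0.012453981212979508, 'xyz': array([ 3.83721131e+02, -7.86410645e-01,  1.04746069e+03]), 'rotation': array([-2.14088089,  2.10969861, -0.14714423])}
wrist {'vertical_fov': 69.35923923243544, 'cx': 322.5615077292892, 'cy': 235.72014760234646, 'k1': -0.05234594313861503, 'xyz': array([136.68478949, 564.52650188, 384.75359225]), 'rotation': array([2.4048456 , 1.64390286, 0.21744989])}
```

View pics/top0.png

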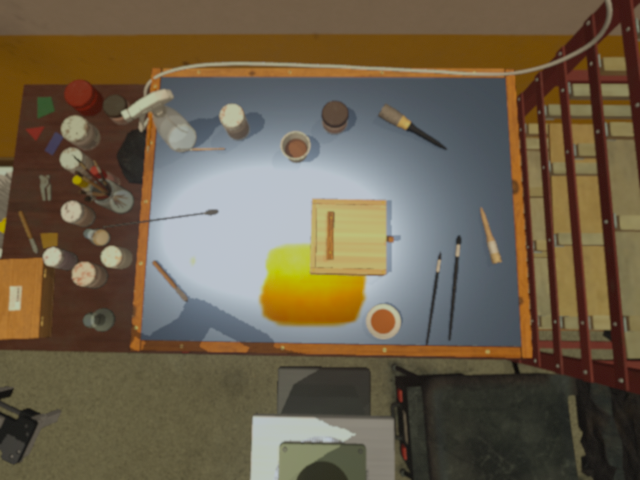

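View pics/scene0.png

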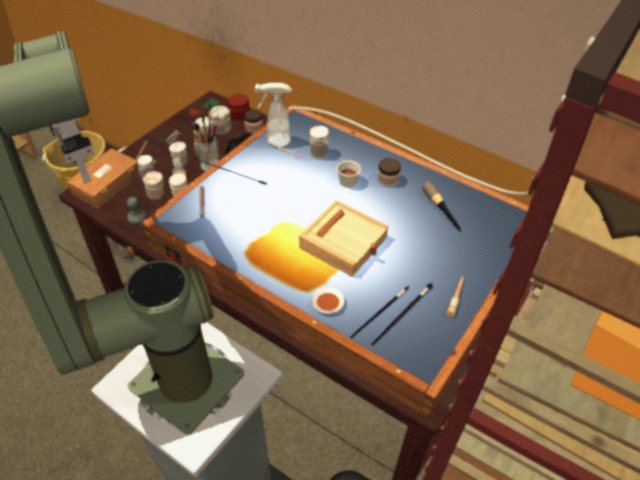

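View pics/wrist0.png

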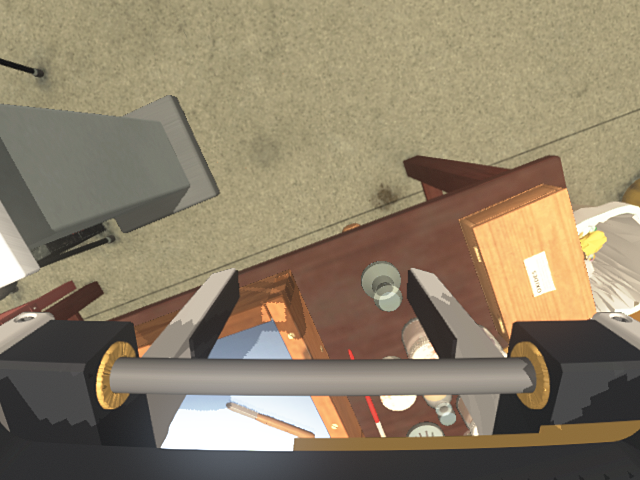

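The top view shows the box at about (312–388, 199–274), the finger strip at about (331,235), and the button at about (390,239). The brushes and the cutter lie right of the box, around (400–490, 110–340). Next I'll zoom in and measure the corners.

```bash
cat > h.py <<'E'
import numpy as np, cv2
from scipy.spatial.transform import Rotation as R
def cal(c):
    f=240/np.tan(np.radians(c["vertical_fov"]/2))
    return f,np.array([c["cx"],c["cy"]]),c["k1"],np.array(c["xyz"]),R.from_rotvec(c["rotation"]).as_matrix()
def ray(c,uv):
    f,c0,k,t,M=cal(c); d=(np.array(uv,float)-c0)/f; s=d.copy()
    for _ in range(30): s=d/(1+k*(s@s))
    v=M@np.array([s[0],s[1],1]); return t,v
def onz(c,uv,z):
    t,v=ray(c,uv); return t+v*(z-t[2])/v[2]
def proj(c,P):
    f,c0,k,t,M=cal(c); q=M.T@(np.array(P,float)-t); s=q[:2]/q[2]
    return c0+f*s*(1+k*(s@s))
def two(c1,u1,c2,u2):
    t1,a=ray(c1,u1);t2,b=ray(c2,u2);a/=np.linalg.norm(a);b/=np.linalg.norm(b)
    A=np.stack([a,-b],1);x=np.linalg.lstsq(A,t2-t1,rcond=None)[0]
    p,q=t1+a*x[0],t2+b*x[1];return (p+q)/2,np.linalg.norm(p-q)
E
python3 - <<'E'
import cv2
im=cv2.imread("pics/top0.png")[185:290,295:415]
cv2.imwrite("pics/topc.png",cv2.resize(im,None,fx=5.7,fy=5.7,interpolation=cv2.INTER_CUBIC))
im=cv2.imread("pics/scene0.png")[190:285,285:405]
cv2.imwrite("pics/scenec.png",cv2.resize(im,None,fx=6,fy=6,interpolation=cv2.INTER_CUBIC))
E
```

```text
(no output)
```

View pics/topc.png

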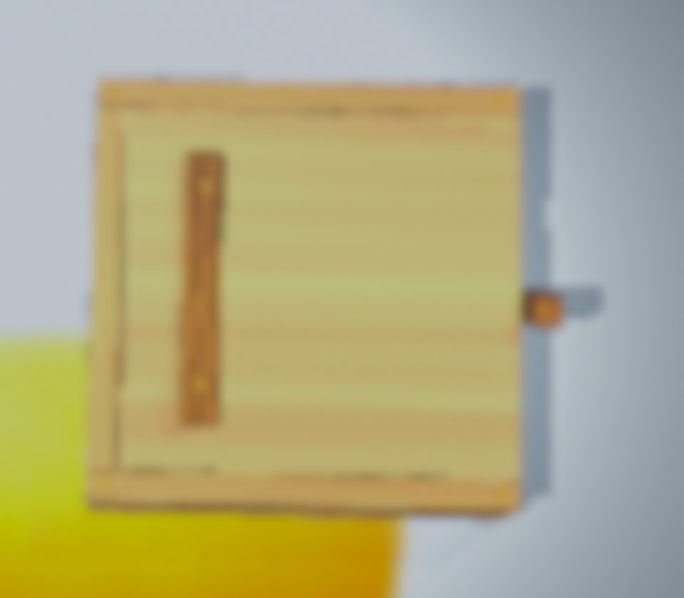

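View pics/scenec.png

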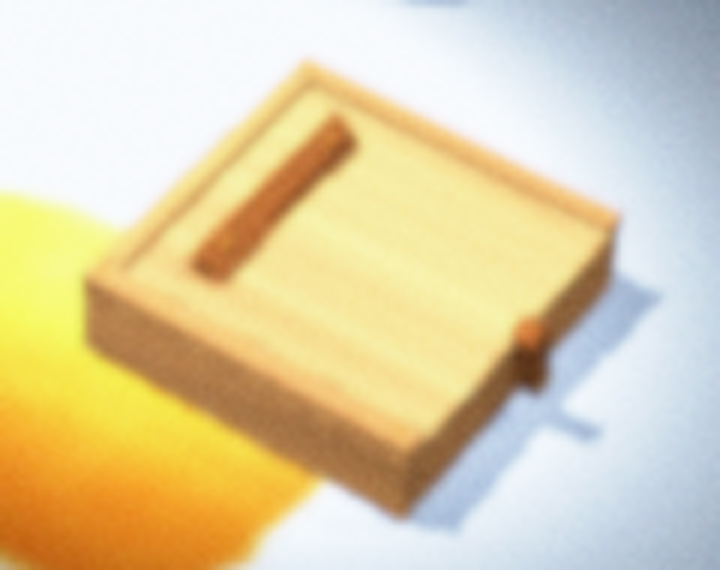

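Both zooms show the shut cover, with the strip near the box's +y side and the button roughly upright in the middle of the -y end. Next comes a rough pose, then a closer wrist view.

```bash
python3 - <<'E'
from workcell import robot
from h import *
c=robot.calibration("top");s=robot.calibration("scene")
o=lambda x,y:(295+(x+.5)/5.7-.5,185+(y+.5)/5.7-.5)
o2=lambda x,y:(285+(x+.5)/6-.5,190+(y+.5)/6-.5)
P=[onz(c,o(*p),52)[:2] for p in [(100,80),(522,88),(520,507),(89,505)]]
Q=[onz(s,o2(*p),52)[:2] for p in [(308,62),(620,215),(403,455),(87,278)]]
for p,q in zip(P,Q):print(p,q)
for A in(P,Q):
    A=np.array(A); print(A.mean(0),[np.linalg.norm(A[i]-A[i-1]) for i in range(4)])
print("button top",onz(c,o(547,308),67),onz(s,o2(530,328),67))
print("strip",onz(c,o(187,152),62),onz(c,o(180,425),62))
w=robot.calibration("wrist");st=robot.sense()
T=R.from_rotvec(st["eef_rot"]).as_matrix()
print("cam in tool",T.T@(w["xyz"]-st["tcp_pos"]));print(T.T@R.from_rotvec(w["rotation"]).as_matrix())
for yaw in np.arange(-180,180,30):
  M=R.from_euler("z",yaw,degrees=True)*R.from_rotvec([np.pi,0,0])
  print(yaw,robot.ik([380,0,200],M.as_rotvec()))
E
```

```text
[640.52889059  31.83563765] [639.08036546  29.8579151 ]
[ 639.03884902 -138.62318321] [ 638.66600791 -137.6739662 ]
[ 469.7771701  -136.21368592] [ 465.16581128 -135.48745525]
[468.11747078  33.17546461] [469.53856104  31.12697922]
[554.36559512 -52.45644172] [np.float64(172.41662570119018), np.float64(170.46533322546549), np.float64(169.27882806233572), np.float64(169.39728131823887)]
[553.11268642 -53.04413178] [np.float64(169.546553985527), np.float64(167.53239372217703), np.float64(173.51397367577854), np.float64(166.67180539740457)]
button top [ 546.65914157 -145.44692015   67.        ] [ 544.85441615 -147.10411355   67.        ]
strip [608.76242679  -3.73479191  62.        ] [499.16924922  -2.28606861  62.        ]
cam in tool [  77.7012499     0.97022045 -180.31875688]
[[-1.11581172e-05 -9.64771887e-01 -2.63087830e-01]
 [ 9.99999998e-01 -2.60952708e-05  5.32820787e-05]
 [-5.82703998e-05 -2.63087829e-01  9.64771885e-01]]
-180 [-0.22883403 -0.23034838  1.98499051  0.          1.38695053 -1.79963036]
-150 [-0.22883403 -0.23034838  1.98499051  0.          1.38695053 -2.32322913]
-120 None
-90 None
-60 [-2.28834032e-01 -2.30348382e-01  1.98499051e+00 -4.44089210e-16
  1.38695053e+00  2.38915985e+00]
-30 [-2.28834032e-01 -2.30348382e-01  1.98499051e+00 -4.44089210e-16
  1.38695053e+00  1.86556107e+00]
0 [-2.28834032e-01 -2.30348382e-01  1.98499051e+00 -4.44089210e-16
  1.38695053e+00  1.34196229e+00]
30 [-2.28834032e-01 -2.30348382e-01  1.98499051e+00 -4.44089210e-16
  1.38695053e+00  8.18363519e-01]
60 [-2.28834032e-01 -2.30348382e-01  1.98499051e+00 -4.44089210e-16
  1.38695053e+00  2.94764743e-01]
90 [-0.22883403 -0.23034838  1.98499051  0.          1.38695053 -0.22883403]
120 [-0.22883403 -0.23034838  1.98499051  0.          1.38695053 -0.75243281]
150 [-0.22883403 -0.23034838  1.98499051  0.          1.38695053 -1.27603158]
```

```bash
python3 - <<'E'
from workcell import robot
from h import *
M=R.from_euler("z",90,degrees=True)*R.from_rotvec([np.pi,0,0])
robot.goto([554,-170,220],M.as_rotvec())
robot.set_gripper(0.0)
w=robot.calibration("wrist"); im=robot.grab_frame("wrist")[:,:,::-1]
cv2.imwrite("pics/w1.png",im)
import pickle;pickle.dump(w,open("w1.pkl","wb"))
s=robot.sense();print(s["time_s"],s["tcp_pos"],s["finger_gap"],s["ft_force"],w["xyz"])
E
```

```text
4.3833 [ 554.00609121 -170.00177896  220.02434459] 0.0030781404538907605 [-0.22300533  0.75558063  0.37987621] [553.3362105  -92.08886539 400.31508661]
```

View pics/w1.png

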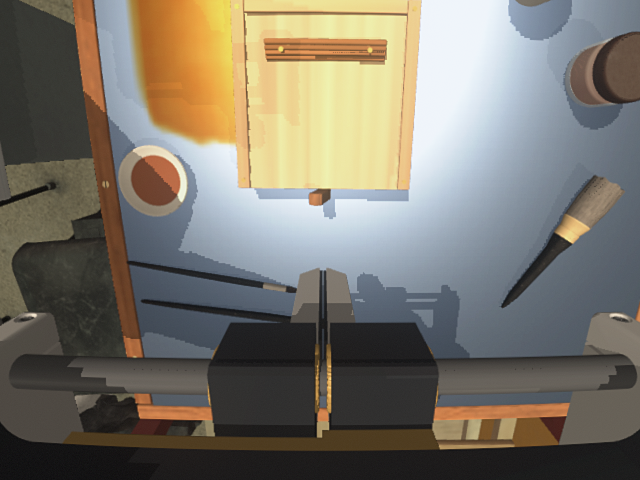

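The wrist view shows the box's -y rim corners at about (239,188) and (410,189), the strip's +y edge at row 39 from x 265 to 386, and the button at about (318,198), with the shut fingertips well clear. I'll zoom in on the button.

```bash
python3 - <<'E'
import pickle
from h import *
w=pickle.load(open("w1.pkl","rb"))
im=cv2.imread("pics/w1.png")[165:225,270:370]
cv2.imwrite("pics/w1c.png",cv2.resize(im,None,fx=8,fy=8,interpolation=cv2.INTER_CUBIC))
im=cv2.imread("pics/w1.png")[0:75,225:430]
cv2.imwrite("pics/w1d.png",cv2.resize(im,None,fx=3.9,fy=3.9,interpolation=cv2.INTER_CUBIC))
a,b=onz(w,(239,187.5),52),onz(w,(410.5,189),52);print(a,b,np.linalg.norm(a-b))
a,b=onz(w,(232.5,5),52),onz(w,(421.5,5),52);print(a,b)
print(onz(w,(265,39),62),onz(w,(386,39.5),62))
E
```

```text
[ 469.05598118 -136.84547993   52.        ] [ 641.84857438 -138.33765962   52.        ] 172.79903606073142
[471.90684308  28.69990146  52.        ] [642.55072598  28.82596525  52.        ]
[501.96210927  -2.91826612  62.        ] [609.69913651  -3.29224266  62.        ]
```

View pics/w1c.png

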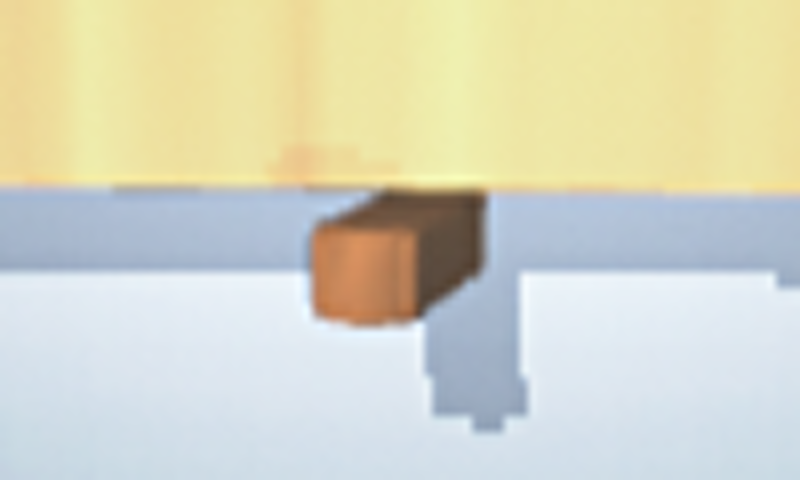

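View pics/w1d.png

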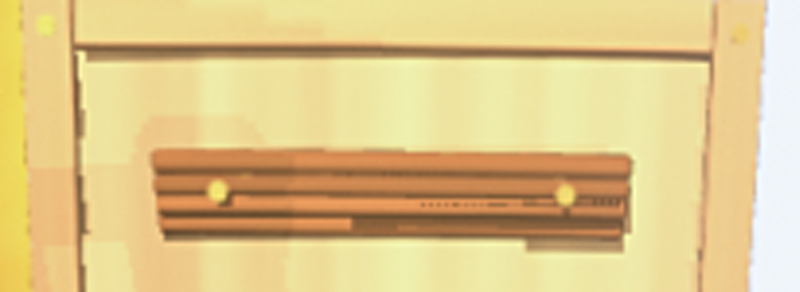

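The button leans toward the box's -x, and the box is turned about 0° with its centre at roughly (555,-52). I'll push the button on toward -x from its +x side, along an arc.

```bash
python3 - <<'E'
from workcell import robot
from h import *
w=robot.calibration("wrist")
print(onz(w,(315.9,199),66))
px,pz,y=555,27,-151.5
def pt(th,r=31):
    cx=px-r*np.sin(th)+7*np.cos(th); cz=pz+r*np.cos(th)+7*np.sin(th)
    return [cx+12.5,y,cz]
robot.goto([px+35,y,100],robot.sense()["eef_rot"])
robot.servo_line([px+35,y,54],rate=120)
print(robot.sense()["ft_force"])
for th in (0.3,0.6,0.9,1.2,1.45,1.6):
    hit=robot.servo_line(pt(th),rate=80,f_stop=15)
    s=robot.sense();print(th,np.round(s["tcp_pos"],1),np.round(s["ft_force"],2),hit)
    if hit:break
print(s["time_s"])
cv2.imwrite("pics/w2.png",robot.grab_frame("wrist")[:,:,::-1])
E
```

```text
[ 546.72845818 -146.3647087    66.        ]
[ 0.59999366 -0.7072338  -0.12923111]
0.3 [ 565.6 -151.8   59.6] [ 1.22 -0.38 -0.91] False
0.6 [ 555.7 -151.4   56.4] [-0.4   0.21  0.35] False
0.9 [ 547.  -151.3   51.2] [-0.22 -1.15  0.61] False
1.2 [ 540.4 -151.2   44.1] [-0.07 -0.78 -0.51] False
1.45 [ 536.9 -151.2   37.1] [ 0.88 -0.43  0.43] False
1.6 [ 537.1 -151.9   33.5] [ 0.89 -0.22  2.4 ] False
7.2583
```

View pics/w2.png

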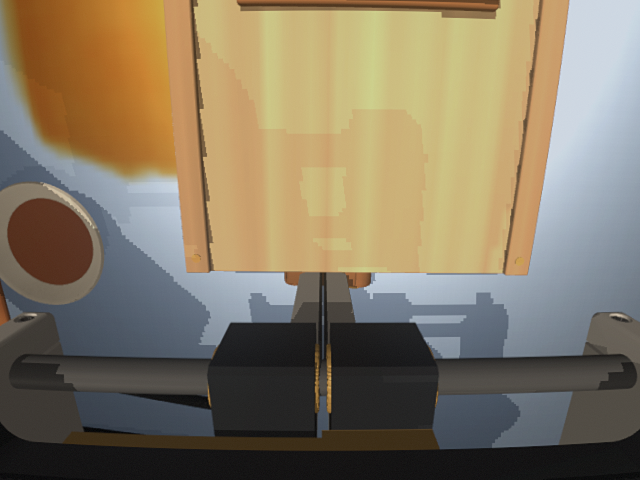

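The bar shows on both sides of the fingers, at px (285–370, 278), and looks level under them. I'll lift off, check that, then push the strip.

```bash
python3 - <<'E'
from workcell import robot
from h import *
o=robot.sense()["eef_rot"]
robot.servo_line([537,-152,110],rate=200)
robot.servo_line([555,-185,200],rate=200)
cv2.imwrite("pics/w3.png",robot.grab_frame("wrist")[:,:,::-1])
import pickle;pickle.dump(robot.calibration("wrist"),open("w3.pkl","wb"))
print(robot.sense()["time_s"])
E
```

```text
8.5333
```

View pics/w3.png

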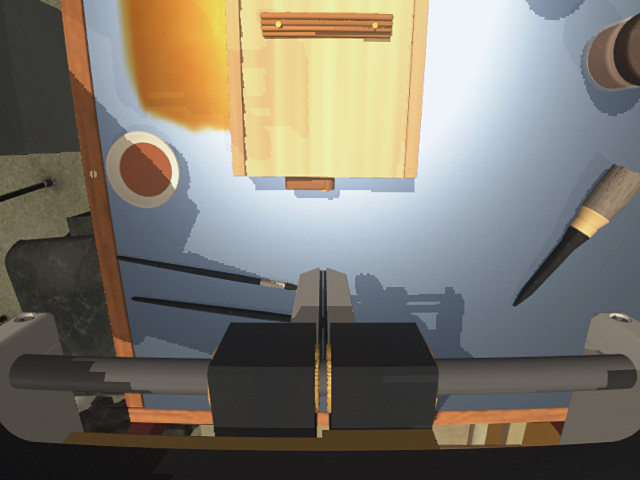

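The button lies level at px (286–334, 184), clear of the cover. Now for the cover.

```bash
python3 - <<'E'
from workcell import robot
from h import *
o=robot.sense()["eef_rot"]
robot.goto([555,9.5,110],o)
print(robot.servo_line([555,9.5,53.5],rate=100,f_stop=8),robot.sense()["ft_force"])
print(robot.servo_line([555,-80,53.5],rate=60,f_stop=15)); s=robot.sense();print(s["tcp_pos"],s["ft_force"])
print(robot.servo_line([555,-153,53.5],rate=50,f_stop=10)); s=robot.sense();print(s["tcp_pos"],s["ft_force"],s["time_s"])
cv2.imwrite("pics/t4.png",cv2.resize(robot.grab_frame("top")[150:330,250:490,::-1],None,fx=3,fy=3,interpolation=cv2.INTER_CUBIC))
cv2.imwrite("pics/w4.png",robot.grab_frame("wrist")[:,:,::-1])
import pickle;pickle.dump(robot.calibration("wrist"),open("w4.pkl","wb"))
E
```

```text
False [-0.27153957 -0.23016771 -0.01291629]
False
[554.92491712 -80.10669562  53.28369714] [-0.01542224  0.2118798   0.34127113]
True
[ 554.0936622  -143.47224274   52.8651507 ] [0.33958646 0.64902409 0.11944369] 12.9333
```

View pics/w4.png

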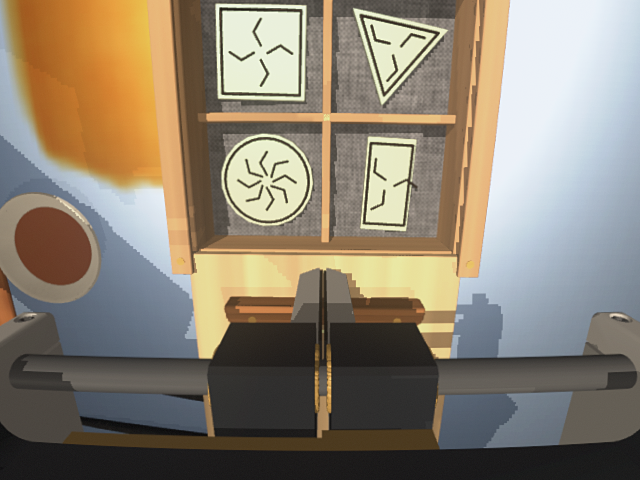

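View pics/t4.png

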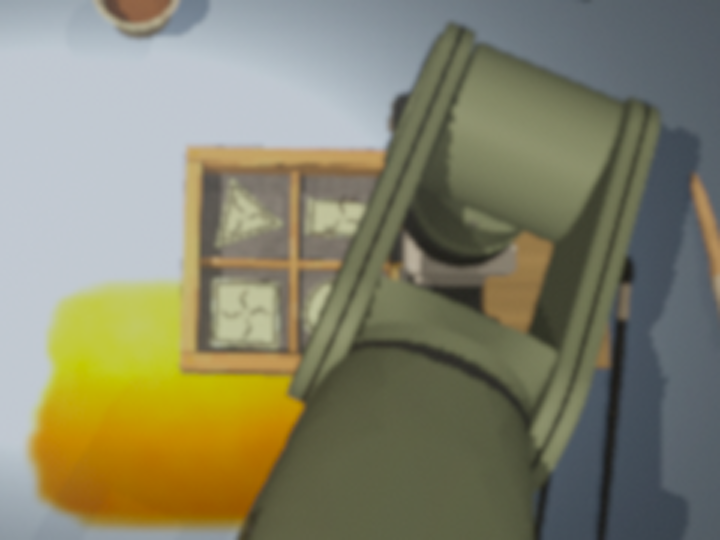

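The cover is open: its trailing edge sits at the end wall and all four pieces are visible. The round one is at px (267,179), in the -x/-y compartment. I'll back off, lift, and look again from there.

```bash
python3 - <<'E'
from workcell import robot
from h import *
import pickle
c=pickle.load(open("w4.pkl","rb"))
print("round from w4",onz(c,(267,179.5),15))
robot.servo_line([555,-132,53.5],rate=60)
robot.servo_line([555,-140,100],rate=150)
robot.servo_line([535,-175,180],rate=200)
w=robot.calibration("wrist");im=robot.grab_frame("wrist")[:,:,::-1]
cv2.imwrite("pics/w5.png",im);pickle.dump(w,open("w5.pkl","wb"))
u=proj(w,[517,-90,15]);print("expected px",u)
print("strip face if 150 open",proj(w,[500,-153,62]),proj(w,[610,-153,62]),robot.sense()["time_s"])
E
```

```text
round from w4 [517.48330886 -87.96783482  15.        ]
expected px [307.39357375 136.40643191]
strip face if 150 open [285.82514836 209.86848577] [412.08747134 210.00464222] 14.475
```

View pics/w5.png

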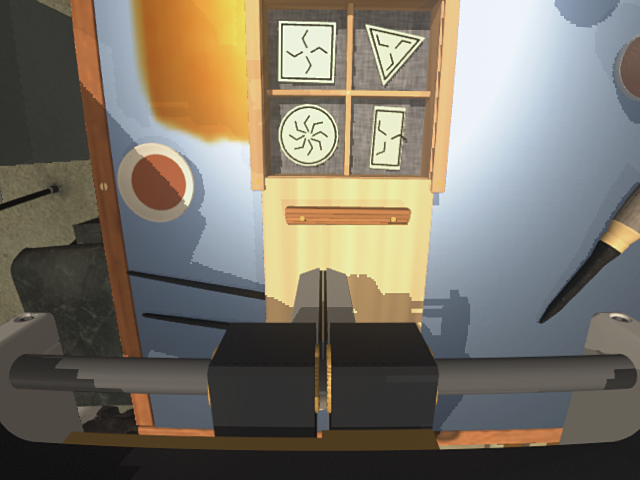

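The disc centre is at px (308,135), the strip's +y edge at about row 206, and the box rim corners at about (250,190) and (446,190). I'll check the travel more exactly.

```bash
python3 - <<'E'
import pickle
from h import *
w=pickle.load(open("w5.pkl","rb"))
im=cv2.imread("pics/w5.png");hsv=cv2.cvtColor(im,cv2.COLOR_BGR2HSV)
for n,x in (("w5",300),("w5",395)): print(n,[(r,*hsv[r,x]) for r in range(201,212)])
im1=cv2.imread("pics/w1.png");h1=cv2.cvtColor(im1,cv2.COLOR_BGR2HSV)
for x in(275,370): print([(r,*h1[r,x]) for r in range(34,45)])
g=(hsv[...,0]>25)&(hsv[...,0]<45)&(hsv[...,2]>190)&(hsv[...,1]<60)
m=np.zeros(g.shape,np.uint8);m[96:175,265:345]=g[96:175,265:345]*255
cs,_=cv2.findContours(m,cv2.RETR_EXTERNAL,cv2.CHAIN_APPROX_NONE)
k=max(cs,key=cv2.contourArea);e=cv2.fitEllipse(k);print(e,onz(w,e[0],15))
w1=pickle.load(open("w1.pkl","rb"))
for r in(205,206,207):print(r,onz(w,(349,r),62)[1])
for r in(38,39,40):print(r,onz(w1,(325,r),62)[1])
E
```

```text
w5 [(201, np.uint8(25), np.uint8(88), np.uint8(236)), (202, np.uint8(25), np.uint8(88), np.uint8(236)), (203, np.uint8(25), np.uint8(88), np.uint8(236)), (204, np.uint8(25), np.uint8(87), np.uint8(239)), (205, np.uint8(25), np.uint8(89), np.uint8(244)), (206, np.uint8(19), np.uint8(108), np.uint8(168)), (207, np.uint8(14), np.uint8(137), np.uint8(115)), (208, np.uint8(12), np.uint8(146), np.uint8(155)), (209, np.uint8(13), np.uint8(151), np.uint8(204)), (210, np.uint8(13), np.uint8(154), np.uint8(220)), (211, np.uint8(13), np.uint8(153), np.uint8(216))]
w5 [(201, np.uint8(25), np.uint8(90), np.uint8(236)), (202, np.uint8(25), np.uint8(90), np.uint8(236)), (203, np.uint8(25), np.uint8(89), np.uint8(236)), (204, np.uint8(25), np.uint8(90), np.uint8(236)), (205, np.uint8(25), np.uint8(90), np.uint8(239)), (206, np.uint8(25), np.uint8(90), np.uint8(243)), (207, np.uint8(19), np.uint8(109), np.uint8(177)), (208, np.uint8(14), np.uint8(136), np.uint8(118)), (209, np.uint8(13), np.uint8(142), np.uint8(133)), (210, np.uint8(13), np.uint8(150), np.uint8(180)), (211, np.uint8(13), np.uint8(153
[... 693 characters left out ...]
8(72), np.uint8(238)), (37, np.uint8(27), np.uint8(83), np.uint8(239)), (38, np.uint8(27), np.uint8(83), np.uint8(240)), (39, np.uint8(18), np.uint8(119), np.uint8(213)), (40, np.uint8(13), np.uint8(151), np.uint8(209)), (41, np.uint8(13), np.uint8(154), np.uint8(214)), (42, np.uint8(13), np.uint8(151), np.uint8(214)), (43, np.uint8(13), np.uint8(150), np.uint8(199)), (44, np.uint8(14), np.uint8(142), np.uint8(156))]
((307.89459228515625, 134.60223388671875), (58.637451171875, 61.00590133666992), 175.57810974121094) [517.50028108 -88.32344796  15.        ]
205 -148.698258006274
206 -149.5753084106301
207 -150.45358490541722
38 -2.3476766864498586
39 -3.1726435390987575
40 -3.9983142313625564
```

The dark band at rows 206–208 is the strip's upright face, so its top edge is at about row 209. That gives roughly 149 mm of travel and agrees with the contact stop. Two views put the disc at (517.5, -88.2). Now I'll point.

```bash
python3 - <<'E'
from workcell import robot
from h import *
robot.servo_line([517.5,-88.3,110],rate=150)
robot.servo_line([517.5,-88.3,58],rate=60)
robot.pause(2.3)
s=robot.sense();print(s["tcp_pos"],s["ft_force"],s["time_s"],np.abs(s["qvel"]).max())
cv2.imwrite("pics/w6.png",robot.grab_frame("wrist")[:,:,::-1])
im=robot.grab_frame("scene")[190:310,285:445,::-1]
cv2.imwrite("pics/s6.png",cv2.resize(im,None,fx=5,fy=5,interpolation=cv2.INTER_CUBIC))
E
```

```text
[517.52185477 -88.32478628  58.02198813] [-0.46736036  0.51039818 -0.25779946] 18.6917 0.002282250258429276
```

View pics/w6.png

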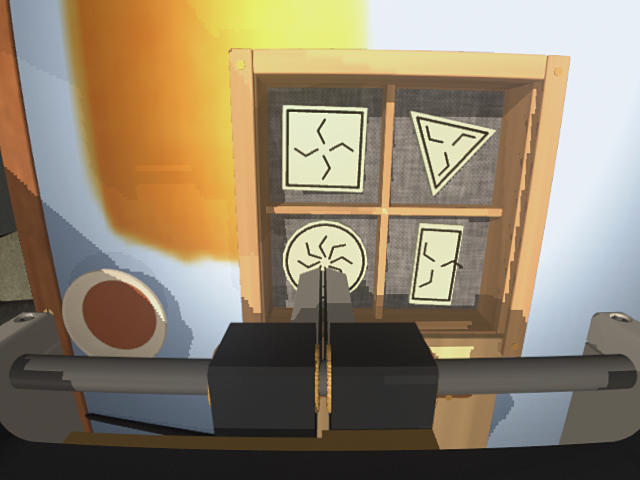

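View pics/s6.png

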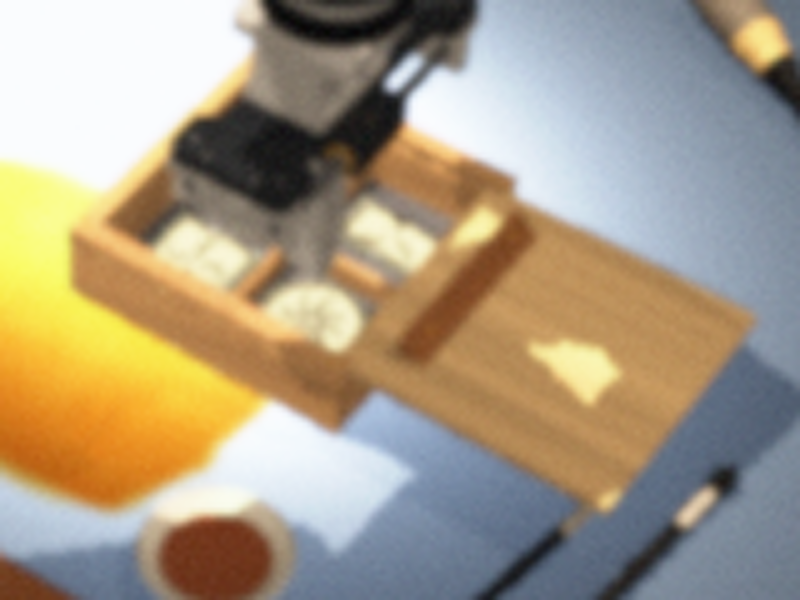

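The wrist view has the fingertips at px (323,270), over the disc at about (325,262). The scene view shows the cover fully out, the fingers above the disc, and the tools where they were. I'm handing in.

```bash
python3 - <<'E'
from workcell import robot
robot.pause(0.3); robot.sign_off()
s=robot.sense();print(s["time_s"],s["tcp_pos"])
E
```

```text
the job is handed in; nothing more can be done
the job is handed in; nothing more can be done
```

The button is turned aside, the cover is fully open, and I handed the job in at about 19 s of 51 s, with the fingertips still pointing at the round piece.

- **Button:** I pushed it over toward the box's -x with the shut fingertips. A wrist picture after lifting off showed it lying level and clear of the cover.
- **Cover:** I pushed the strip until it met its stop. The stop position and a later picture both put the travel at about 148–149 mm, against the 142 mm needed. My first reading of that picture suggested about 147 mm. That was because I had taken the foot of the strip's upright face for its top edge.
- **Pointing:** Two pictures put the disc's centre at (517.5, -88.2) mm, agreeing to within 0.4 mm. The TCP was at (517.5, -88.3, 58) mm, so the grasp point was about 67 mm above the disc's underside. I held there for more than 2 s.
- **Nothing else touched:** While pointing, the force reading was only noise, under 1 N. The pieces looked undisturbed between pictures, and the brushes I could see had not moved. I did not measure the tools' positions afterwards, and the glass cutter was not in the last pictures.

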